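# Take a sample reading with the dead-man plunger

## Task

Take the blue-capped vial out of the rack, stand it upright in the middle of the reader's narrow raised post and let go of it. Then, with the fingertips, press the reader's black-headed spring plunger half-way down (10 mm of its 20 mm travel, so that the green band on its stem is just sinking into the collar) and keep it there: the reading runs only while it is held, so finish while still holding it. Never push the plunger down to its stop, and leave the yellow-capped vials and the white bottle where they are.

Things in the scene. Friction and masses are not known exactly. Their poses are not given: they have to be found in the camera images.
- vial_blue: The sample vial: white cylinder 28 mm in diameter, 55 mm tall, 28 to 56 g; the top 15 mm is its blue cap (same diameter). Origin at the centre of its underside, z up its axis. It starts in one of the rack's three wells, standing with its underside 10 mm above the bench, so its top 40 mm stick out above the rack.
- vial_yellow_a: A vial just like the blue one but with a yellow cap, in another well of the rack; leave it there. Origin at the centre of its underside.
- vial_yellow_b: The second yellow-capped vial, in the remaining well; leave it there. Origin at the centre of its underside.
- bottle: White reagent bottle with a blue label, 64 mm in diameter, 130 mm tall, standing loose on the bench beyond the reader and rack; leave it alone. Origin at the centre of its underside.
- rack: Grey fixed rack block, 70 mm (x) by 210 mm (y) by 25 mm high, with three round wells 31 mm wide and 15 mm deep in a row along its y axis, at y = -65, 0 and +65 mm. Origin at the centre of its underside; gripping a vial along the rack's x axis keeps the fingers clear of its neighbours.
- reader: White fixed bench reader, 200 mm (x) by 280 mm (y), flat deck 90 mm above the bench, origin at the centre of its underside. On the deck, at y = +70 mm: a flat black carousel disc with the post in its middle; at y = -70 mm: the plunger.
- post_top (a point): Centre of the flat top of the reader's bare aluminium post, 26 mm in diameter, 37 mm above the deck (127 mm above the bench); z up. The vial stands on it with nothing else to hold it.
- plunger_top (a point): Centre of the top of the plunger's round black head, 36 mm in diameter, 10 mm thick; moves with the plunger. When up it is 137 mm above the bench. The stem below is 16 mm in diameter and shows, from the collar up, 7 mm white, 6 mm green, 9 mm red; it sinks into a dark fixed collar as it is pressed.
- plunger (a joint): How far the plunger is pressed straight down, m: 0 up, 0.020 at its stop. A spring pushes it back up: about 2.5 N to start it moving, 5 N at 10 mm, 7.5 N at the stop. It springs back when let go.
Not all that is in view belongs to the job. What is shaped like the vial_blue but turquoise is not meant.

How it is judged:
By the outcome, as a careful person would: the job done as asked, in the order asked, and still so for the second after the job is handed in, while the arm keeps its last pose, push and grip.
It also fails if it takes over 45 s, if anything falls off the work surface, if the arm or the gripper's body presses on something with over 40 N, if the wrist force passes 120 N, or if a joint passes its speed limit or range.

## Robot

A 6-joint arm with a two-finger parallel gripper is mounted at the origin on the work surface. World frame = base frame: x ahead of the robot, y to its left, z up, the work surface at z = 0. Lengths are in m, angles in degrees, forces in N, time in s.
With the tool pointing down it reaches from about 0.35 to 0.875 m from the base axis. Payload 4.2 kg.
Tool frame: the origin (TCP) lies at the very end of the fingers, on their centre line; the grasp point (between the pads) lies 19 mm behind it; z points along the fingers, y is the line along which they close (so a half turn about z gives the same grasp; the last joint's range is limited). The gripper opens to 87 mm and grips with 3 to 60 N. Pads are 19 mm wide; open, the fingers measure 117 mm over their backs; the gripper's body (75 mm by 190 mm) begins 51 mm behind the grasp point.
Start: joints at [90.504, 22.042, 0.453, 0, -68.411, -14.817], TCP at [0.154, 0.606, 0.2] pointing down, gripper open.
Joint ranges: [-179.83, 179.83], [-69.29, 118.12], [-61.27, 80.66], [-181.25, 117.63], [-171.15, -9.14], [-177.46, 177.46]. Speed limits (degrees/s): [159.86, 159.86, 180, 180, 180, 180].

## Interface

Orientations are given as a 3x3 rotation matrix whose columns are the frame's x, y, z axes.
In Python, from station import r gives the robot as it stands.
- The arm moves only by the tool jog_arm, never from a script. Its argument "plan" is text: rows parted by semicolons, each of 7 numbers parted by spaces: the shift along the tool's x, y, z normalised to -1 to 1, where 1 is 0.025 m, then the turn, a rotation vector about the tool's x, y, z normalised to -1 to 1, where 1 is 8 degrees, then the closure, from -1 (fully open) to 1 (shut). A call has exactly 10 rows; each row shifts and turns the commanded pose from where the row before left it, along the tool's axes as they then stand; what a row does not reach is not made up. A row lasts 1/10 s, in which the tool goes at most 50 mm and 8.59 degrees, less where a joint would pass 70% of its speed; a pose out of reach is approached as far as the arm can. A call with a number of a shift or a turn outside -1 to 1 is refused whole. A call with a gripper value outside its range is refused whole. The fingers move at their own pace and stop on an object; the grip force is fixed at half the most. Time passes only in rows, so rows that do not move let the fingers close, or fill a call up. It gives the time, the measured TCP pose, the force, the opening and the grip force at its end, in the units of the state.
- r.sense(): the state, without advancing time (a new reading comes with each control period).
- r.capture(name): name is "scene" or "side" or "wrist"; returns (picture, depth): 420x560x3 uint8, red, green, blue; 420x560 float32, m along the optical axis (not along the pixel's ray), 0 where there is no reading.
- r.get_calibration(name): a dict with "mtx" (3x3 intrinsics, pixels), "extrinsics" (4x4, takes a point from camera to world coordinates). Camera axes: x right, y up, looking along -z (the intrinsics and any distortion apply to the point x, -y, -z); pixel columns grow to the right and rows downward; lengths in m; the calibration is good to about 2 mm. A picture is of the moment at which its call begins: read the wrist's pose just before it. get_calibration takes no time and is no camera call; for the wrist camera it gives the pose at the moment of the call.
- r.finish_job(): hands the job in; it is judged then, once.
The state is a dict: "time_s": time; "joints": joint angles; "joint_velocities": joint speeds; "effort": joint torques, N m; "tcp_pos": TCP position; "ee_rot": TCP orientation; "wrist_force": force on the tool from outside, world axes, zero at the start; "moment": the same for the moment, N m; "gripper_width": opening from 0.0 (shut) to 1.0 (fully open); "gripper_force": force on a finger pad.
Only numpy, scipy, OpenCV 4.12 (cv2) and the standard library are available. Lean on these libraries where they do the work, as an engineer would, in place of code of your own. Each camera call takes 0.05 s, during which the arm holds its last target. There are 200 camera calls.

## Working session

There is one attempt and no reset: what is moved stays moved. The work goes in short steps, Python scripts to look and compute and a tool call to move; the robot and the scene stay as the last step left them, time stands still between calls to the robot, and variables do not carry over. Pictures are saved under pics/ and viewed, at most 10 in all, crops included, and the job is handed in when it is done.

Besides the shell and the picture viewer there is one more tool, called after "Call:" as a command line: name --argument value ..., lists and objects as JSON in quotes. jog_arm: Moves the arm, as the interface text tells. Scaled input: -1 to 1 covers 0.025 m each way for a shift and 8 degrees each way for a turn. Its arguments: {"type":"object","properties":{"plan":{"type":"string"}},"required":["plan"]}

```bash
mkdir -p pics; ls; cat > h.py <<'E'
import numpy as np, cv2
from station import r
def cap(n,f):
    c=r.get_calibration(n); im,d=r.capture(n); cv2.imwrite(f'pics/{f}.png',im[:,:,::-1]); np.savez(f'pics/{f}.npz',im=im,d=d,K=c['mtx'],T=c['extrinsics']); return im,d,c
def pts(d,K,T):
    v,u=np.mgrid[:d.shape[0],:d.shape[1]]
    P=np.stack([(u-K[0,2])/K[0,0]*d,-(v-K[1,2])/K[1,1]*d,-d],-1)
    return P@T[:3,:3].T+T[:3,3]
E
python3 - <<'E'
from h import *
a=cap('scene','scene'); b=cap('side','side')
print({k:v for k,v in a[2].items() if k not in('mtx','extrinsics')})
cv2.imwrite('pics/both.png',cv2.resize(np.hstack([a[0],b[0]])[:,:,::-1],(800,300)))
s=r.sense(); print(s['tcp_pos'],s['ee_rot'],s['time_s'],s['wrist_force'])
E
```

```text
pics
{}
[0.15436895 0.60505302 0.1991762 ] [[ 9.68924538e-01 -2.47356257e-01 -3.48815743e-04]
 [-2.47356467e-01 -9.68922677e-01 -1.90377326e-03]
 [ 1.32934742e-04  1.93089445e-03 -9.99998127e-01]] 0.1 [-0.04746596  0.91094206  0.25508161]
```

View pics/scene.png

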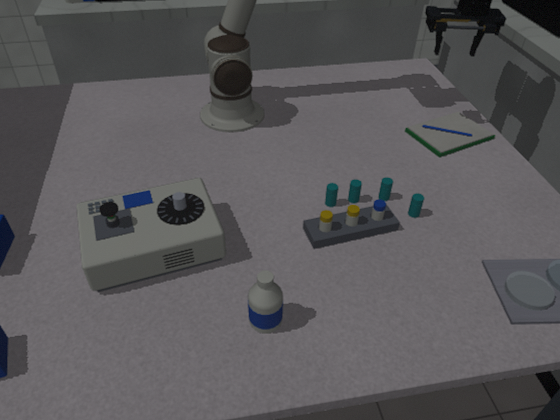

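View pics/side.png

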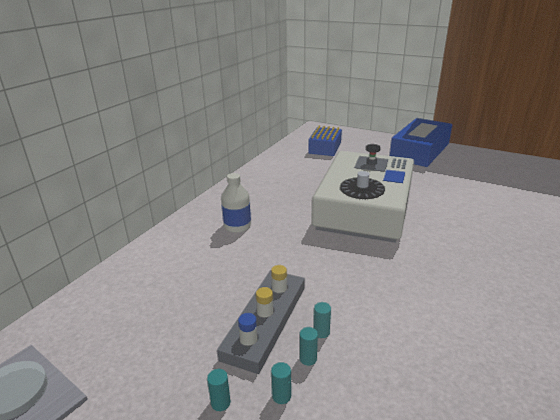

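The scene view shows the blue-capped vial at (379,210) (in the side view at (248,328)), the end one in the rack. The yellow caps are at (327,217) and (353,212), and four turquoise decoys stand outside the rack at (332,195), (355,191), (386,188) and (416,205). The one in a rack well with a white body and blue cap is the one meant. The post is at (179,200) in scene and (363,180) in side; the plunger is at (110,210) in scene and (373,150) in side.

```bash
cat > m.py <<'E'
from h import *
W={}
for n in('scene','side'):
    z=np.load(f'pics/{n}.npz'); P=pts(z['d'],z['K'],z['T']); W[n]=P; hsv=cv2.cvtColor(z['im'],cv2.COLOR_RGB2HSV)
    print(n,'cam',z['T'][:3,3].round(3))
    box={'scene':{'blue':(365,195,392,228),'yA':(315,205,338,235),'yB':(343,200,364,230),'post':(165,185,195,215),'plg':(95,198,125,220)},
         'side':{'blue':(232,310,262,350),'yA':(268,262,292,295),'yB':(252,285,276,320),'post':(350,168,376,188),'plg':(360,140,386,160)}}[n]
    for k,(a,b,c,d) in box.items():
        Q=P[b:d,a:c].reshape(-1,3); zt={'post':.127,'plg':.137}.get(k,.065)
        zm=np.percentile(Q[:,2],97)
        S=Q[abs(Q[:,2]-zt)<.005]; 
        print(k,'zmax',zm.round(4),len(S),'med z',np.median(S[:,2]).round(4) if len(S) else '','midxy',((S.max(0)+S.min(0))/2).round(4),'ext',np.ptp(S,axis=0).round(3),'mean',S.mean(0).round(4))
    R=P.reshape(-1,3)
    for nm,lo,hi,c in(('rack',.02,.028,None),('deck',.085,.094,None)):
        S=R[(R[:,2]>lo)&(R[:,2]<hi)&(z['d'].ravel()>0)]
        mid=np.median(S,axis=0); 
        S=S[np.linalg.norm(S[:,:2]-mid[:2],axis=1)<(.13 if nm=='rack' else .2)]
        (cx,cy),wh,an=cv2.minAreaRect(S[:,:2].astype(np.float32)*1000); print(nm,cx,cy,wh,an,len(S))
    im=z['im']
    if n=='side': A=cv2.resize(im[250:400,200:340],(373,400),interpolation=cv2.INTER_CUBIC)
    else: B=cv2.resize(im[170:250,295:435],(427,244),interpolation=cv2.INTER_CUBIC)
o=np.zeros((400,800,3),np.uint8); o[:,:373]=A; o[:244,373:]=B; cv2.imwrite('pics/crop.png',o[:,:,::-1])
E
python3 m.py
```

```text
scene cam [ 1.3   -0.11   0.763]
blue zmax 0.0649 88 med z 0.0639 midxy [0.5515 0.2774 0.0637] ext [0.027 0.027 0.007] mean [0.5516 0.2767 0.0639]
yA zmax 0.0655 96 med z 0.0643 midxy [0.5671 0.1479 0.0641] ext [0.026 0.026 0.008] mean [0.568 0.148 0.064]
yB zmax 0.0653 93 med z 0.0643 midxy [0.5572 0.2126 0.0638] ext [0.03  0.027 0.007] mean [0.5592 0.2122 0.064 ]
post zmax 0.1272 101 med z 0.1262 midxy [ 0.5242 -0.1644  0.1254] ext [0.029 0.025 0.007] mean [ 0.5262 -0.1648  0.1259]
plg zmax 0.1376 189 med z 0.1359 midxy [ 0.5489 -0.3023  0.1355] ext [0.037 0.034 0.007] mean [ 0.5509 -0.3022  0.1357]
rack 520.7459716796875 256.41583251953125 (137.32516479492188, 256.4698791503906) 6.941461563110352 1323
deck 537.7734985351562 -233.43467712402344 (201.1636505126953, 277.35369873046875) 9.99831485748291 7535
side cam [0.26  0.68  0.544]
blue zmax 0.0667 226 med z 0.0658 midxy [0.5496 0.2793 0.0639] ext [0.026 0.028 0.008] mean [0.5488 0.2809 0.0653]
yA zmax 0.0668 180 med z 0.0657 midxy [0.5622 0.1757 0.0641] ext [0.033 0.079 0.008] mean [0.5625 0.1604 0.0652]
yB zmax 0.0669 206 med z 0.0658 midxy [0.5546 0.2385 0.0641] ext [0.033 0.076 0.008] mean [0.5555 0.2217 0.0653]
post zmax 0.1285 77 med z 0.1277 midxy [ 0.525  -0.1624  0.126 ] ext [0.024 0.025 0.007] mean [ 0.5244 -0.1602  0.1269]
plg zmax 0.1387 94 med z 0.1375 midxy [ 0.5502 -0.2999  0.1361] ext [0.036 0.038 0.008] mean [ 0.5484 -0.2959  0.1369]
rack 524.4598388671875 218.35302734375 (137.25897216796875, 196.523681640625) 7.162036418914795 2574
deck 536.7003173828125 -232.07736206054688 (197.44053649902344, 285.2566833496094) 10.033929824829102 3498
```

View pics/crop.png

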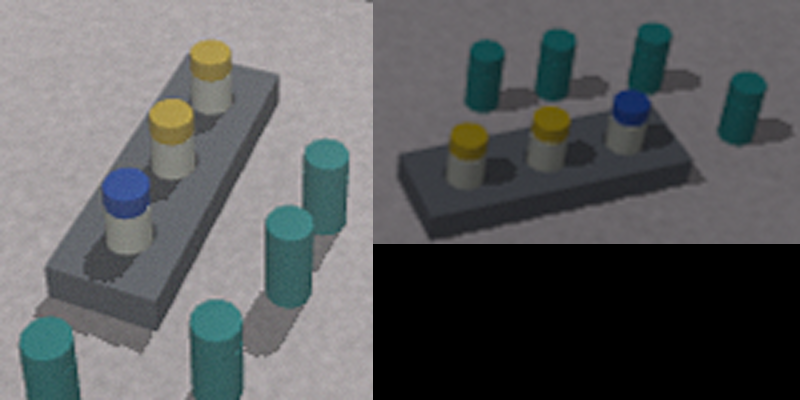

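Crop confirms: the blue cap on a white body stands in the end well of the rack (left crop (127,210)); the turquoise ones are plain cylinders outside. I start moving: turn about +69° on tool z while travelling.

Call:
jog_arm --plan "1 0 0 0 0 0.86 -0.3;1 0 0 0 0 0.86 -0.3;1 0 0 0 0 0.86 -0.3;1 0 0 0 0 0.86 -0.3;1 0 0 0 0 0.86 -0.3;1 0 0 0 0 0.86 -0.3;1 0 0 0 0 0.86 -0.3;1 0 0 0 0 0.86 -0.3;1 0 0 0 0 0.86 -0.3;1 0 0 0 0 0.86 -0.3"

```text
time_s: 1.1
tcp_pos: [0.3205, 0.4371, 0.1995]
ee_rot: [[0.114, -0.993, -0.001], [-0.993, -0.114, -0.001], [0.001, 0.001, -1.0]]
wrist_force: [-0.4, 0.2, 0.5]
gripper_width: 0.651
gripper_force: 0.0
```

```bash
cat > go.py <<'E'
import sys
from h import *
def go(x,y,z,yaw=None):
    s=r.sense(); R=np.array(s['ee_rot']); p=np.array(s['tcp_pos'])
    d=R.T@(np.array([x,y,z])-p)/.025
    ya=np.degrees(np.arctan2(R[1,1],R[0,1]))
    from scipy.spatial.transform import Rotation as Ro
    out=''
    if yaw is not None:
        c,q=np.cos(np.radians(yaw)),np.sin(np.radians(yaw))
        T=np.array([[-q,c,0],[c,q,0],[0,0,-1]]).astype(float)
        T[:,0]=np.cross(T[:,1],T[:,2])
        out=np.round(np.degrees(Ro.from_matrix(R.T@T).as_rotvec())/8,3)
    print('t',round(s['time_s'],2),'tcp',p.round(4),'yaw',ya.round(2),'units',d.round(2),'turn',out,'F',np.round(s['wrist_force'],1),'w',round(s['gripper_width']*87,1),'gf',s['gripper_force'],'j',np.round(s['joints'],0))
if __name__=='__main__': go(*map(float,sys.argv[1:]))
E
python3 go.py .5505 .278 .13 -173
```

```text
t 1.1 tcp [0.3205 0.4371 0.1995] yaw -173.43 units [ 7.37 -8.41  2.78] turn [ 0.005 -0.007 -0.053] F [-0.4  0.2  0.5] w 56.6 gf 0.0 j [ 71.  14. -11.  -0. -65. -64.]
```

Call:
jog_arm --plan "0.82 -0.93 0.2 0 0 0 -0.3;0.82 -0.93 0.2 0 0 0 -0.3;0.82 -0.93 0.2 0 0 0 -0.3;0.82 -0.93 0.2 0 0 0 -0.3;0.82 -0.93 0.2 0 0 0 -0.3;0.82 -0.93 0.2 0 0 0 -0.3;0.82 -0.93 0.2 0 0 0 -0.3;0.82 -0.93 0.2 0 0 0 -0.3;0.82 -0.93 0.2 0 0 0 -0.3;0 0 0 0 0 0 -0.3"

```text
time_s: 2.1
tcp_pos: [0.5516, 0.2778, 0.1533]
ee_rot: [[0.116, -0.993, -0.002], [-0.993, -0.116, -0.002], [0.002, 0.002, -1.0]]
wrist_force: [-0.1, 0.3, 0.4]
gripper_width: 0.653
gripper_force: 0.0
```

```bash
python3 go.py .5505 .278 .03 -173; python3 - <<'E'
from h import *
im,d,c=cap('wrist','w1'); P=pts(d,c['mtx'],c['extrinsics'])
hsv=cv2.cvtColor(im,cv2.COLOR_RGB2HSV)
for lo,hi,n in(((110,120,40),(130,255,255),'blue'),((18,120,40),(35,255,255),'yel')):
    m=cv2.inRange(hsv,lo,hi); k,l,st,ce=cv2.connectedComponentsWithStats(m)
    for i in range(1,k):
        if st[i,4]>150:
            S=P[(l==i)&(abs(P[:,:,2]-.065)<.004)]
            if len(S)>50:
                (cx,cy),rad=cv2.minEnclosingCircle(S[:,:2].astype(np.float32)*1000); print(n,st[i],S.mean(0).round(4),cx,cy,rad,np.median(S[:,2]))
E
```

```text
t 2.1 tcp [0.5516 0.2778 0.1533] yaw -173.35 units [-0.02  0.03  4.93] turn [ 0.017 -0.012 -0.044] F [-0.1  0.3  0.4] w 56.8 gf 0.0 j [ 42.  23.  -4.   0. -62. -35.]
blue [267 191  32  34 852] [0.5509 0.2757 0.0643] 550.7847290039062 276.14324951171875 13.85197925567627 0.06430504584945701
yel [ 264   22   37   43 1246] [0.5664 0.1477 0.0642] 566.4444580078125 147.61888122558594 13.787485122680664 0.06415507066610115
yel [265 114  35  36 956] [0.5586 0.2118 0.0642] 558.5704956054688 212.02761840820312 13.806744575500488 0.06425925881836791
```

View pics/w1.png

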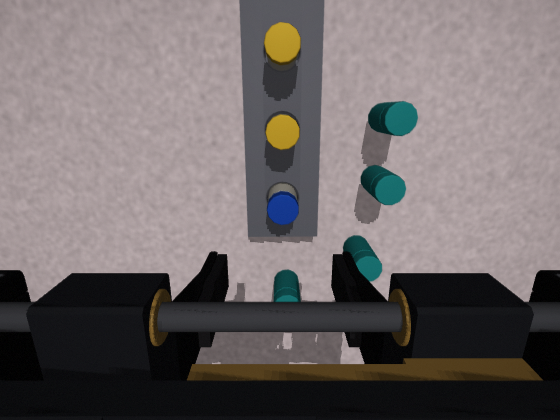

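The blue cap is at (283,208), centred between the fingers; the turquoise decoy at (362,258) is the one near the right finger. I check clearance.

```bash
python3 - <<'E'
from h import *
for n in('w1','scene','side'):
    z=np.load(f'pics/{n}.npz'); P=pts(z['d'],z['K'],z['T']); hsv=cv2.cvtColor(z['im'],cv2.COLOR_RGB2HSV)
    k,l,st,ce=cv2.connectedComponentsWithStats(cv2.inRange(hsv,(82,100,30),(100,255,255)))
    for i in range(1,k):
        if st[i,4]>80:
            S=P[l==i]; S=S[S[:,2]>np.percentile(S[:,2],90)-.004]; d=S.mean(0)-[.551,.277,0]; print(n,ce[i].round(),S.mean(0).round(3),'rack x',(d@[.993,.12,0]).round(3),'rack y',(d@[-.12,.993,0]).round(3))
E
python3 go.py .5508 .277 .03 -173
```

```text
w1 [393. 118.] [0.465 0.191 0.058] rack x -0.096 rack y -0.076
w1 [383. 185.] [0.46  0.25  0.055] rack x -0.094 rack y -0.016
w1 [363. 257.] [0.464 0.324 0.058] rack x -0.081 rack y 0.057
w1 [286. 287.] [0.535 0.368 0.054] rack x -0.005 rack y 0.093
scene [385. 189.] [0.465 0.328 0.054] rack x -0.079 rack y 0.061
scene [354. 191.] [0.472 0.245 0.064] rack x -0.082 rack y -0.022
scene [331. 194.] [0.463 0.19  0.054] rack x -0.097 rack y -0.076
scene [416. 205.] [0.535 0.377 0.055] rack x -0.004 rack y 0.102
side [322. 308.] [0.461 0.194 0.056] rack x -0.099 rack y -0.071
side [308. 344.] [0.454 0.261 0.063] rack x -0.098 rack y -0.004
side [281. 382.] [0.458 0.339 0.065] rack x -0.085 rack y 0.073
side [219. 389.] [0.53  0.384 0.059] rack x -0.008 rack y 0.109
t 2.15 tcp [0.5505 0.2787 0.1537] yaw -173.29 units [ 0.06 -0.01  4.95] turn [ 0.016 -0.009 -0.037] F [-0.3 -0.3 -0.3] w 56.9 gf 0.0 j [ 42.  23.  -4.  -0. -62. -35.]
```

Call:
jog_arm --plan "0.06 0 0.8 0 0 -0.04 -0.3;0 0 0.8 0 0 0 -0.3;0 0 0.8 0 0 0 -0.3;0 0 0.8 0 0 0 -0.3;0 0 0.8 0 0 0 -0.3;0 0 0.5 0 0 0 -0.3;0 0 0.3 0 0 0 -0.3;0 0 0 0 0 0 -0.3;0 0 0 0 0 0 0.3;0 0 0 0 0 0 0.6"

```text
time_s: 3.15
tcp_pos: [0.5508, 0.2793, 0.0362]
ee_rot: [[0.126, -0.992, 0.002], [-0.992, -0.126, 0.001], [-0.001, -0.002, -1.0]]
wrist_force: [-0.0, 0.6, -0.1]
gripper_width: 0.549
gripper_force: 0.0
```

Call:
jog_arm --plan "0 0 0 0 0 0 1;0 0 0 0 0 0 1;0 0 0 0 0 0 1;0 0 0 0 0 0 1;0 0 0 0 0 0 1;0 0 0 0 0 0 1;0 0 0 0 0 0 1;0 0 0 0 0 0 1;0 0 0 0 0 0 1;0 0 0 0 0 0 1"

```text
time_s: 4.15
tcp_pos: [0.5503, 0.2789, 0.0355]
ee_rot: [[0.126, -0.992, 0.0], [-0.992, -0.126, 0.0], [-0.0, -0.0, -1.0]]
wrist_force: [-1.2, -0.4, 5.6]
gripper_width: 0.307
gripper_force: 30.0
```

```bash
python3 go.py .5508 .277 .2 -173
```

```text
t 4.15 tcp [0.5503 0.2789 0.0355] yaw -172.78 units [ 0.08 -0.01 -6.58] turn [-0.003  0.001  0.027] F [-1.2 -0.4  5.6] w 26.7 gf 30.022929310798645 j [ 42.  30. -12.   0. -48. -35.]
```

Call:
jog_arm --plan "0 0 -0.4 0 0 0 1;0 0 -0.8 0 0 0 1;0 0 -1 0 0 0 1;0 0 -1 0 0 0 1;0 0 -1 0 0 0 1;0.4 0 -1 0 0 0 1;0.8 0 -1 0 0 0 1;1 0 -0.4 0 0 0 1;1 0 0 0 0 0 1;1 0 0 0 0 0 1"

```text
time_s: 5.15
tcp_pos: [0.5633, 0.1738, 0.2006]
ee_rot: [[0.125, -0.992, 0.001], [-0.992, -0.125, 0.001], [-0.001, -0.001, -1.0]]
wrist_force: [0.2, 0.2, -0.9]
gripper_width: 0.307
gripper_force: 30.0
```

```bash
python3 go.py .5248 -.1635 .2 -173
```

```text
t 5.15 tcp [0.5633 0.1738 0.2006] yaw -172.79 units [1.319e+01 3.220e+00 1.000e-02] turn [-0.005  0.006  0.026] F [ 0.2  0.2 -0.9] w 26.7 gf 29.986090064048767 j [ 33.  19.  -5.  -0. -67. -26.]
```

Call:
jog_arm --plan "1 0.25 0 0 0 0 1;1 0.25 0 0 0 0 1;1 0.25 0 0 0 0 1;1 0.25 0 0 0 0 1;1 0.25 0 0 0 0 1;1 0.25 0 0 0 0 1;1 0.25 0 0 0 0 1;1 0.25 0 0 0 0 1;1 0.25 0 0 0 0 1;1 0.25 0 0 0 0 1"

```text
time_s: 6.15
tcp_pos: [0.5322, -0.0823, 0.2]
ee_rot: [[0.125, -0.992, -0.0], [-0.992, -0.125, 0.0], [-0.0, 0.0, -1.0]]
wrist_force: [0.5, 0.4, -1.1]
gripper_width: 0.303
gripper_force: 30.0
```

Call:
jog_arm --plan "0.8 0.2 0 0 0 0 1;0.8 0.2 0 0 0 0 1;0.6 0.2 0 0 0 0 1;0.4 0.1 0 0 0 0 1;0.2 0 0 0 0 0 1;0 0 0 0 0 0 1;0 0 0 0 0 0 1;0 0 0 0 0 0 1;0 0 0 0 0 0 1;0 0 0 0 0 0 1"

```text
time_s: 7.15
tcp_pos: [0.5242, -0.1525, 0.2002]
ee_rot: [[0.126, -0.992, 0.0], [-0.992, -0.126, 0.0], [-0.0, -0.0, -1.0]]
wrist_force: [-0.7, 0.3, 0.1]
gripper_width: 0.303
gripper_force: 30.0
```

```bash
python3 - <<'E'
from h import *
s=r.sense(); print(s['tcp_pos'])
a=cap('scene','s2'); b=cap('side','d2'); c=cap('wrist','w2')
A=cv2.resize(a[0][150:250,80:230],(400,267),interpolation=cv2.INTER_CUBIC)
B=cv2.resize(b[0][90:220,310:440],(400,400),interpolation=cv2.INTER_CUBIC)
o=np.zeros((600,800,3),np.uint8); o[:267,:400]=A; o[:400,400:]=B; o[300:,:400]=cv2.resize(c[0],(400,300)); cv2.imwrite('pics/v2.png',o[:,:,::-1])
E
python3 go.py .5248 -.1635 .16 -173
```

```text
[ 0.52421658 -0.15249338  0.20017524]
t 7.3 tcp [ 0.5242 -0.1527  0.2002] yaw -172.77 units [0.43 0.03 1.61] turn [0.    0.    0.028] F [-0.4 -0.3 -0.3] w 26.3 gf 29.985255897045135 j [  1.  14. -11.  -0. -65.   6.]
```

View pics/v2.png

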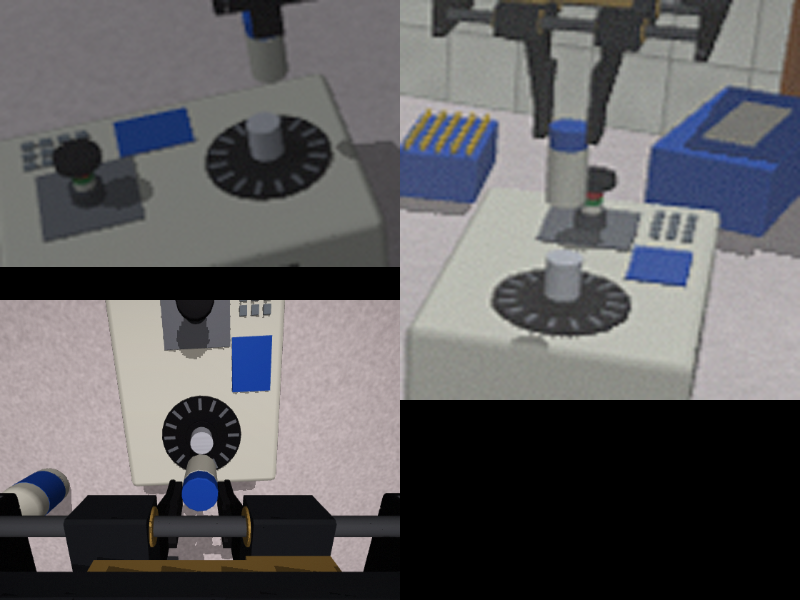

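The vial hangs upright in the fingers (side crop: cap (568,135), body down to (568,205)), with the post below at (565,255). I measure vial and post against the TCP.

```bash
python3 - <<'E'
from h import *
for n in('s2','d2','w2'):
    z=np.load(f'pics/{n}.npz'); d=z['d']; P=pts(d,z['K'],z['T']); hsv=cv2.cvtColor(z['im'],cv2.COLOR_RGB2HSV)
    ok=(d>0)&(np.hypot(P[...,0]-.525,P[...,1]+.155)<.035)
    post=P[ok&(abs(P[...,2]-.1265)<.0035)]
    sat=hsv[...,1]; V=hsv[...,2]
    blue=P[ok&cv2.inRange(hsv,(108,120,40),(130,255,255)).astype(bool)&(P[...,2]>.15)]
    body=P[ok&(sat<70)&(V>75)&(P[...,2]>.14)&(P[...,2]<.225)]
    dark=P[ok&(V<60)&(P[...,2]>.16)]
    for k,S in(('post',post),('blue',blue),('body',body),('dark',dark)):
        if len(S)>5: print(n,k,len(S),'min',np.percentile(S,1,axis=0).round(4),'max',np.percentile(S,99,axis=0).round(4),'mean',S.mean(0).round(4))
# scene/side camera direction
E
```

```text
s2 post 97 min [ 0.5102 -0.1764  0.1233] max [ 0.5391 -0.152   0.1287] mean [ 0.5259 -0.1646  0.1261]
s2 blue 26 min [ 0.5216 -0.1669  0.2167] max [ 0.5442 -0.1603  0.2378] mean [ 0.5313 -0.1639  0.2261]
s2 body 169 min [ 0.5243 -0.1669  0.1739] max [ 0.5401 -0.1397  0.2148] mean [ 0.5349 -0.1559  0.195 ]
s2 dark 541 min [ 0.5088 -0.1876  0.2241] max [ 0.5589 -0.1219  0.4129] mean [ 0.5431 -0.16    0.349 ]
d2 post 74 min [ 0.5121 -0.1751  0.1232] max [ 0.5364 -0.1495  0.1297] mean [ 0.5246 -0.16    0.1273]
d2 blue 98 min [ 0.5117 -0.1604  0.2171] max [ 0.5351 -0.1373  0.2346] mean [ 0.5229 -0.1447  0.2266]
d2 body 245 min [ 0.5117 -0.1559  0.177 ] max [ 0.5369 -0.1372  0.2205] mean [ 0.5225 -0.1429  0.1971]
d2 dark 1211 min [ 0.4946 -0.1739  0.2268] max [ 0.5498 -0.1227  0.4041] mean [ 0.5227 -0.1383  0.3263]
w2 post 808 min [ 0.5133 -0.1787  0.1242] max [ 0.5375 -0.154   0.1279] mean [ 0.5255 -0.1666  0.1263]
w2 blue 2323 min [ 0.5138 -0.1688  0.217 ] max [ 0.5389 -0.1428  0.2304] mean [ 0.5264 -0.1575  0.228 ]
w2 body 948 min [ 0.5127 -0.169   0.1761] max [ 0.5388 -0.1597  0.2167] mean [ 0.5262 -0.1662  0.1978]
w2 dark 18006 min [ 0.5027 -0.1869  0.2271] max [ 0.5533 -0.1451  0.3342] mean [ 0.5278 -0.1744  0.3103]
```

```bash
python3 - <<'E'
from h import *
z=np.load('pics/d2.npz');im=z['im'];A=cv2.resize(im[85:165,335:400],(488,600),interpolation=cv2.INTER_NEAREST)
cv2.imwrite('pics/tip.png',A[:,:,::-1])
P=pts(z['d'],z['K'],z['T'])
for u in(352,355,358,378,376): 
  print(u,[(v,P[v,u].round(3).tolist()) for v in range(128,142,3)])
E
```

```text
352 [(128, [0.768, -0.764, 0.001]), (131, [0.758, -0.738, 0.0]), (134, [0.747, -0.708, 0.001]), (137, [0.737, -0.682, 0.0]), (140, [0.726, -0.652, 0.001])]
355 [(128, [0.543, -0.14, 0.237]), (131, [0.541, -0.138, 0.231]), (134, [0.542, -0.141, 0.224]), (137, [0.726, -0.679, 0.003]), (140, [0.716, -0.653, 0.003])]
358 [(128, [0.54, -0.151, 0.234]), (131, [0.538, -0.146, 0.229]), (134, [0.536, -0.143, 0.224]), (137, [0.536, -0.145, 0.217]), (140, [0.535, -0.143, 0.211])]
378 [(128, [0.929, -1.66, -0.311]), (131, [0.932, -1.677, -0.335]), (134, [0.665, -0.746, 0.001]), (137, [0.655, -0.712, 0.003]), (140, [0.647, -0.69, 0.002])]
376 [(128, [0.505, -0.162, 0.236]), (131, [0.68, -0.77, 0.002]), (134, [0.672, -0.744, 0.001]), (137, [0.663, -0.715, 0.001]), (140, [0.656, -0.694, -0.001])]
```

View pics/tip.png

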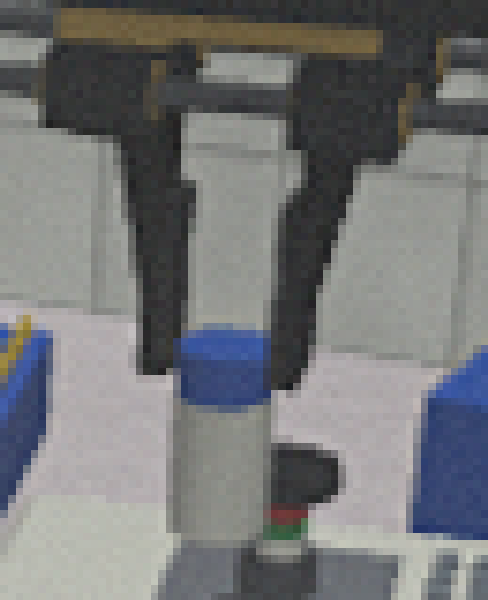

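The fingertips are visibly ~21 mm above the reported TCP (tips at about (155,372) and (290,385) in the crop, z≈0.222) and hold the upper cap; the vial's underside is at z≈0.1755. From all three views the post is 10.9 mm further in −y. Shift over and come down to ~4 mm above.

Call:
jog_arm --plan "0.2 0.03 0 0 0 0 1;0.23 0.035 0.2 0 0 0 1;0 0 0.4 0 0 0 1;0 0 0.5 0 0 0 1;0 0 0.4 0 0 0 1;0 0 0.2 0 0 0 1;0 0 0.1 0 0 0 1;0 0 0 0 0 0 1;0 0 0 0 0 0 1;0 0 0 0 0 0 1"

```text
time_s: 8.3
tcp_pos: [0.5242, -0.1637, 0.1557]
ee_rot: [[0.126, -0.992, 0.001], [-0.992, -0.126, -0.0], [0.0, -0.001, -1.0]]
wrist_force: [0.4, 0.3, -0.3]
gripper_width: 0.307
gripper_force: 30.0
```

```bash
python3 go.py .5242 -.1636 .151 -173;  python3 - <<'E'
from h import *
cs=[cap('scene','s3'),cap('side','d3')]
a,b=cs
A=cv2.resize(a[0][130:230,140:220],(400,500),interpolation=cv2.INTER_CUBIC)
B=cv2.resize(b[0][110:210,323:403],(400,500),interpolation=cv2.INTER_CUBIC)
cv2.imwrite('pics/v3.png',np.hstack([A,B])[:,:,::-1])
# mid-columns per row (white vial vs post) about the axis
for n in('s3','d3'):
    z=np.load(f'pics/{n}.npz'); P=pts(z['d'],z['K'],z['T']); T=z['T']
    ok=(z['d']>0)&(np.hypot(P[...,0]-.525,P[...,1]+.164)<.022)
    ax=T[:3,0]
    for k,lo,hi in(('post',.105,.121),('vial',.140,.165)):
        S=P[ok&(P[...,2]>lo)&(P[...,2]<hi)]; q=(S-[.525,-.164,0])@ax
        print(n,k,ax.round(2),len(S),np.percentile(q,[2,98]).round(4),'mid',np.percentile(q,[2,98]).mean().round(4),'near',np.percentile((S-[.525,-.164,0])[:,:2]@(T[:2,2]/np.linalg.norm(T[:2,2])),95).round(4))
    S=P[ok&(P[...,2]>.1245)]; h=np.sort(S[:,2]); print(np.histogram(h,np.arange(.1245,.14,.0015)))
E
```

```text
t 8.3 tcp [ 0.5242 -0.1637  0.1557] yaw -172.78 units [-0.01  0.    0.19] turn [-0.008 -0.002  0.027] F [ 0.4  0.3 -0.3] w 26.7 gf 29.985502660274506 j [ -0.  17. -14.   0. -59.   8.]
s3 post [0.18 0.98 0.01] 74 [-0.0104  0.0131] mid 0.0014 near 0.013
s3 vial [0.18 0.98 0.01] 133 [-0.0116  0.0143] mid 0.0014 near 0.0136
(array([12,  8,  2,  4,  6,  6,  7,  8,  5,  8]), array([0.1245, 0.126 , 0.1275, 0.129 , 0.1305, 0.132 , 0.1335, 0.135 ,
       0.1365, 0.138 , 0.1395]))
d3 post [-0.88 -0.48 -0.02] 76 [-0.0148  0.0092] mid -0.0028 near 0.014
d3 vial [-0.88 -0.48 -0.02] 140 [-0.0165  0.0098] mid -0.0034 near 0.0151
(array([10,  9, 14,  2,  5,  5,  7,  8,  6, 13]), array([0.1245, 0.126 , 0.1275, 0.129 , 0.1305, 0.132 , 0.1335, 0.135 ,
       0.1365, 0.138 , 0.1395]))
```

View pics/v3.png

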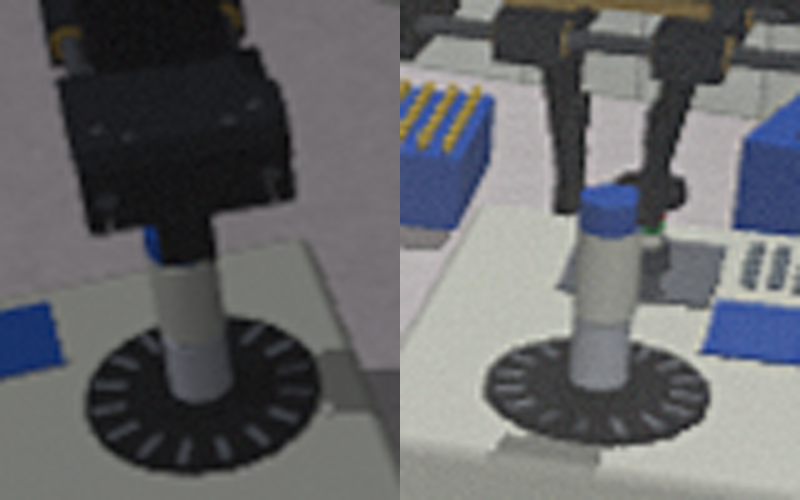

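Vial (190,300 / 608,280) is directly above the post (198,370 / 600,355), axes agreeing within 0.6 mm. Inch down.

Call:
jog_arm --plan "0 0 0.03 0 0 0 1;0 0 0.03 0 0 0 1;0 0 0.03 0 0 0 1;0 0 0.02 0 0 0 1;0 0 0 0 0 0 1;0 0 0 0 0 0 1;0 0 0 0 0 0 1;0 0 0 0 0 0 1;0 0 0 0 0 0 1;0 0 0 0 0 0 1"

```text
time_s: 9.4
tcp_pos: [0.5239, -0.1638, 0.1525]
ee_rot: [[0.125, -0.992, 0.0], [-0.992, -0.125, -0.0], [0.0, -0.0, -1.0]]
wrist_force: [-0.3, -0.6, 2.2]
gripper_width: 0.305
gripper_force: 30.0
```

Call:
jog_arm --plan "0 0 0.01 0 0 0 1;0 0 0 0 0 0 1;0 0 0.01 0 0 0 1;0 0 0 0 0 0 1;0 0 0 0 0 0 1;0 0 0 0 0 0 1;0 0 0 0 0 0 1;0 0 0 0 0 0 1;0 0 0 0 0 0 1;0 0 0 0 0 0 1"

```text
time_s: 10.4
tcp_pos: [0.5239, -0.1639, 0.1525]
ee_rot: [[0.126, -0.992, 0.0], [-0.992, -0.126, -0.0], [0.0, -0.0, -1.0]]
wrist_force: [-1.3, 0.1, 4.6]
gripper_width: 0.304
gripper_force: 30.0
```

Contact (4.6 N). Release gently.

Call:
jog_arm --plan "0 0 -0.01 0 0 0 1;0 0 0 0 0 0 1;0 0 0 0 0 0 0.36;0 0 0 0 0 0 0.33;0 0 0 0 0 0 0.3;0 0 0 0 0 0 0.26;0 0 0 0 0 0 0.2;0 0 0 0 0 0 0.1;0 0 0 0 0 0 0;0 0 0 0 0 0 -0.1"

```text
time_s: 11.4
tcp_pos: [0.5239, -0.1637, 0.1521]
ee_rot: [[0.125, -0.992, 0.0], [-0.992, -0.125, 0.0], [-0.0, -0.0, -1.0]]
wrist_force: [-0.7, 0.1, -0.3]
gripper_width: 0.514
gripper_force: 0.0
```

Call:
jog_arm --plan "0 0 0 0 0 0 -0.2;0 0 0 0 0 0 -0.2;0 0 -0.1 0 0 0 -0.2;0 0 -0.3 0 0 0 -0.2;0 0 -0.6 0 0 0 -0.2;0 0 -0.8 0 0 0 -0.2;0 0 -0.8 0 0 0 -0.2;0 0 -0.6 0 0 0 -0.2;0 0 0 0 0 0 -0.2;0 0 0 0 0 0 -0.2"

```text
time_s: 12.4
tcp_pos: [0.5237, -0.1636, 0.2322]
ee_rot: [[0.125, -0.992, 0.0], [-0.992, -0.125, 0.0], [-0.0, -0.0, -1.0]]
wrist_force: [-0.5, 0.3, -1.3]
gripper_width: 0.6
gripper_force: 0.0
```

```bash
python3 go.py .55 -.301 .2 -173;  python3 - <<'E'
from h import *
a=cap('scene','s4');b=cap('side','d4')
A=cv2.resize(a[0][150:250,80:230],(400,267),interpolation=cv2.INTER_CUBIC)
B=cv2.resize(b[0][90:220,310:440],(400,400),interpolation=cv2.INTER_CUBIC)
o=np.zeros((400,800,3),np.uint8); o[:267,:400]=A; o[:400,400:]=B; cv2.imwrite('pics/v4.png',o[:,:,::-1])
for n in('s4','d4'):
    z=np.load(f'pics/{n}.npz'); P=pts(z['d'],z['K'],z['T']); T=z['T']; ax=T[:3,0]
    ok=(z['d']>0)&(np.hypot(P[...,0]-.525,P[...,1]+.164)<.022)
    for k,lo,hi in(('post',.105,.121),('low',.130,.145),('high',.15,.175)):
        S=P[ok&(P[...,2]>lo)&(P[...,2]<hi)]-[.525,-.164,0]; q=S@ax
        print(n,k,'mid',np.percentile(q,[2,98]).mean().round(4),'near',np.percentile(S[:,:2]@(T[:2,2]/np.linalg.norm(T[:2,2])),95).round(4))
    print(P[ok][:,2].max())
E
```

```text
t 12.4 tcp [ 0.5237 -0.1636  0.2322] yaw -172.81 units [ 5.58 -0.35  1.28] turn [-0.003  0.003  0.024] F [-0.5  0.3 -1.3] w 52.2 gf 0.0 j [ -0.  13.  -7.  -0. -69.   8.]
s4 post mid 0.0013 near 0.013
s4 low mid 0.0011 near 0.0125
s4 high mid 0.0016 near 0.0132
0.4139320749728397
d4 post mid -0.0028 near 0.0139
d4 low mid -0.0022 near 0.0149
d4 high mid -0.0033 near 0.0147
0.43482508386805674
```

View pics/v4.png

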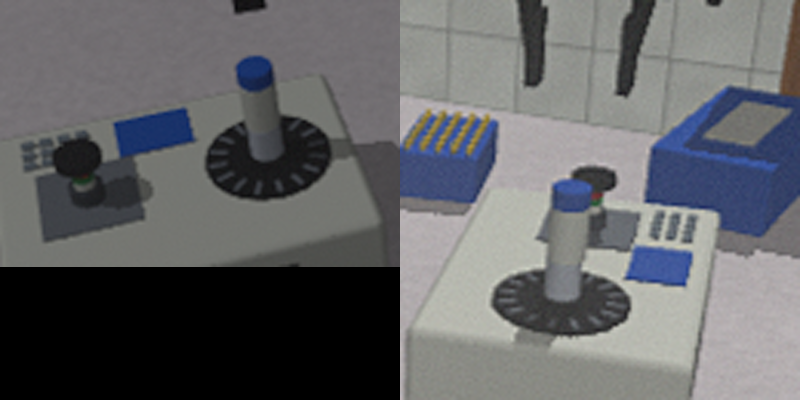

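Vial stands upright and centred on the post (scene (262,110), side (568,240)), fingers clear. Go over the plunger with fingers shutting.

Call:
jog_arm --plan "0.4 0 0 0 0 0 0;0.8 -0.05 0 0 0 0 1;0.8 -0.05 0 0 0 0 1;0.9 -0.05 0 0 0 0 1;0.9 -0.05 0 0 0 0 1;0.8 -0.05 0 0 0 0 1;0.6 -0.04 0.2 0 0 0 1;0.35 -0.03 0.5 0 0 0 1;0 0 0.6 0 0 0 1;0 0 0.6 0 0 0 1"

```text
time_s: 13.5
tcp_pos: [0.5486, -0.3005, 0.1825]
ee_rot: [[0.125, -0.992, -0.002], [-0.992, -0.125, 0.001], [-0.001, 0.002, -1.0]]
wrist_force: [-0.1, 0.2, 0.6]
gripper_width: 0.006
gripper_force: 0.0
```

Call:
jog_arm --plan "0 0 0.5 0 0 0 1;0 0 0.3 0 0 0 1;0 0 0 0 0 0 1;0 0 0 0 0 0 1;0 0 0 0 0 0 1;0 0 0 0 0 0 1;0 0 0 0 0 0 1;0 0 0 0 0 0 1;0 0 0 0 0 0 1;0 0 0 0 0 0 1"

```text
time_s: 14.5
tcp_pos: [0.5492, -0.3004, 0.1647]
ee_rot: [[0.126, -0.992, 0.0], [-0.992, -0.126, -0.0], [0.0, -0.0, -1.0]]
wrist_force: [0.6, 0.3, 0.0]
gripper_width: 0.005
gripper_force: 0.0
```

```bash
python3 go.py .549 -.3015 .14 -173;  python3 - <<'E'
from h import *
a=cap('scene','s5');b=cap('side','d5')
A=cv2.resize(a[0][150:250,80:190],(440,400),interpolation=cv2.INTER_CUBIC)
B=cv2.resize(b[0][90:190,330:420],(360,400),interpolation=cv2.INTER_CUBIC)
cv2.imwrite('pics/v5.png',np.hstack([A,B])[:,:,::-1])
for n in('s5','d5'):
    z=np.load(f'pics/{n}.npz'); P=pts(z['d'],z['K'],z['T']); V=z['im'].max(-1)
    ok=(z['d']>0)&(np.hypot(P[...,0]-.549,P[...,1]+.3015)<.024)&(V<70)
    S=P[ok]; 
    for z0 in np.arange(.124,.21,.004):
        Q=S[abs(S[:,2]-z0)<.002]
        if len(Q): print(n,z0.round(3),len(Q),Q[:,:2].min(0).round(3),Q[:,:2].max(0).round(3))
E
```

```text
t 14.5 tcp [ 0.5492 -0.3004  0.1647] yaw -172.79 units [0.04 0.01 0.99] turn [-0.    -0.     0.026] F [0.6 0.3 0. ] w 0.4 gf 0.0 j [-14.  24.  -2.   0. -64.  21.]
s5 0.128 19 [ 0.557 -0.318] [ 0.568 -0.289]
s5 0.132 31 [ 0.536 -0.317] [ 0.567 -0.287]
s5 0.136 163 [ 0.531 -0.319] [ 0.568 -0.286]
s5 0.14 7 [ 0.538 -0.318] [ 0.561 -0.287]
s5 0.188 8 [ 0.556 -0.309] [ 0.559 -0.293]
s5 0.192 19 [ 0.555 -0.309] [ 0.56  -0.288]
s5 0.196 22 [ 0.556 -0.309] [ 0.561 -0.288]
s5 0.2 4 [ 0.557 -0.302] [ 0.56  -0.291]
d5 0.124 1 [ 0.544 -0.298] [ 0.544 -0.298]
d5 0.132 9 [ 0.533 -0.302] [ 0.543 -0.285]
d5 0.136 26 [ 0.533 -0.311] [ 0.562 -0.285]
d5 0.14 32 [ 0.533 -0.308] [ 0.562 -0.283]
d5 0.188 4 [ 0.541 -0.31 ] [ 0.554 -0.288]
d5 0.192 15 [ 0.542 -0.306] [ 0.556 -0.285]
d5 0.196 16 [ 0.542 -0.308] [ 0.557 -0.286]
d5 0.2 9 [ 0.541 -0.292] [ 0.554 -0.287]
d5 0.204 14 [ 0.542 -0.302] [ 0.556 -0.285]
d5 0.208 10 [ 0.541 -0.3  ] [ 0.556 -0.287]
```

View pics/v5.png

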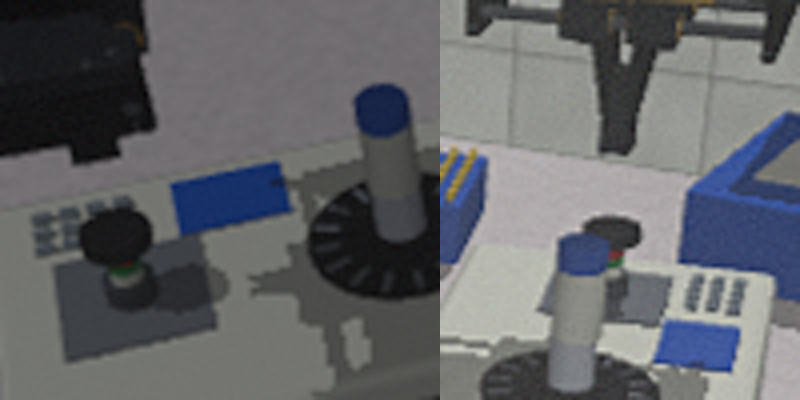

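The shut fingertips (side (618,150), z≈0.187) are above the plunger head (612,232), again ~21 mm behind the reported TCP; vial still upright. Descend in stages, watching the force.

Call:
jog_arm --plan "0 0 0.3 0 0 0 1;0 0 0.3 0 0 0 1;0 0 0.2 0 0 0 1;0 0 0.1 0 0 0 1;0 0 0.04 0 0 0 1;0 0 0 0 0 0 1;0 0 0.04 0 0 0 1;0 0 0.04 0 0 0 1;0 0 0.04 0 0 0 1;0 0 0.04 0 0 0 1"

```text
time_s: 15.6
tcp_pos: [0.5492, -0.3004, 0.1371]
ee_rot: [[0.125, -0.992, 0.0], [-0.992, -0.125, 0.0], [0.0, -0.0, -1.0]]
wrist_force: [-0.1, 0.9, 0.1]
gripper_width: 0.007
gripper_force: 0.0
```

Call:
jog_arm --plan "0 0 0.08 0 0 0 1;0 0 0.1 0 0 0 1;0 0 0.1 0 0 0 1;0 0 0.1 0 0 0 1;0 0 0.1 0 0 0 1;0 0 0.1 0 0 0 1;0 0 0.08 0 0 0 1;0 0 0.06 0 0 0 1;0 0 0 0 0 0 1;0 0 0 0 0 0 1"

```text
time_s: 16.6
tcp_pos: [0.5492, -0.3004, 0.1192]
ee_rot: [[0.126, -0.992, 0.0], [-0.992, -0.126, -0.0], [0.0, -0.0, -1.0]]
wrist_force: [0.1, -0.6, 0.5]
gripper_width: 0.004
gripper_force: 0.0
```

Step 1 mm at a time for contact.

Call:
jog_arm --plan "0 0 0.04 0 0 0 1;0 0 0 0 0 0 1;0 0 0.04 0 0 0 1;0 0 0 0 0 0 1;0 0 0 0 0 0 1;0 0 0 0 0 0 1;0 0 0 0 0 0 1;0 0 0 0 0 0 1;0 0 0 0 0 0 1;0 0 0 0 0 0 1"

```text
time_s: 17.6
tcp_pos: [0.5492, -0.3004, 0.1172]
ee_rot: [[0.125, -0.992, -0.0], [-0.992, -0.125, 0.0], [-0.0, 0.0, -1.0]]
wrist_force: [0.2, 0.6, 0.1]
gripper_width: 0.004
gripper_force: 0.0
```

Call:
jog_arm --plan "0 0 0.04 0 0 0 1;0 0 0 0 0 0 1;0 0 0.04 0 0 0 1;0 0 0 0 0 0 1;0 0 0 0 0 0 1;0 0 0 0 0 0 1;0 0 0 0 0 0 1;0 0 0 0 0 0 1;0 0 0 0 0 0 1;0 0 0 0 0 0 1"

```text
time_s: 18.6
tcp_pos: [0.5492, -0.3004, 0.1152]
ee_rot: [[0.125, -0.992, 0.0], [-0.992, -0.125, -0.0], [0.0, -0.0, -1.0]]
wrist_force: [0.2, 0.3, 0.5]
gripper_width: 0.007
gripper_force: 0.0
```

Call:
jog_arm --plan "0 0 0.04 0 0 0 1;0 0 0 0 0 0 1;0 0 0 0 0 0 1;0 0 0 0 0 0 1;0 0 0 0 0 0 1;0 0 0 0 0 0 1;0 0 0 0 0 0 1;0 0 0 0 0 0 1;0 0 0 0 0 0 1;0 0 0 0 0 0 1"

```text
time_s: 19.6
tcp_pos: [0.5492, -0.3004, 0.1141]
ee_rot: [[0.125, -0.992, 0.0], [-0.992, -0.125, -0.0], [0.0, 0.0, -1.0]]
wrist_force: [-0.4, 1.4, 3.0]
gripper_width: 0.005
gripper_force: 1.4
```

Call:
jog_arm --plan "0 0 0.04 0 0 0 1;0 0 0 0 0 0 1;0 0 0 0 0 0 1;0 0 0 0 0 0 1;0 0 0 0 0 0 1;0 0 0 0 0 0 1;0 0 0 0 0 0 1;0 0 0 0 0 0 1;0 0 0 0 0 0 1;0 0 0 0 0 0 1"

```text
time_s: 20.6
tcp_pos: [0.5492, -0.3004, 0.1131]
ee_rot: [[0.125, -0.992, 0.0], [-0.992, -0.125, -0.0], [0.0, -0.0, -1.0]]
wrist_force: [-0.5, 0.2, 3.2]
gripper_width: 0.004
gripper_force: 1.5
```

```bash
cat > pl.py <<'E'
from h import *
import sys
t=sys.argv[1]
F=[]
for n in('scene','side'):
    cap(n,n[:2]+t); F.append(r.sense()['wrist_force'][2])
    z=np.load(f'pics/{n[:2]+t}.npz'); P=pts(z['d'],z['K'],z['T']); V=z['im'].max(-1); hsv=cv2.cvtColor(z['im'],cv2.COLOR_RGB2HSV)
    near=(z['d']>0)&(np.hypot(P[...,0]-.549,P[...,1]+.3015)<.03)
    S=P[near&(V<75)&(P[...,2]<.145)&(P[...,2]>.112)]
    rad=np.hypot(S[:,0]-.549,S[:,1]+.3015); h=S[(rad<.017)&(rad>.010)]
    print(n,'z hist head',np.histogram(h[:,2],np.arange(.112,.146,.002))[0])
    for k,lo,hi in(('green',(40,90,30),(85,255,255)),('red',(0,110,30),(10,255,255))):
        m=near&cv2.inRange(hsv,lo,hi).astype(bool)&(P[...,2]>.1); Q=P[m]
        print(k,len(Q),(np.percentile(Q[:,2],[0,50,100]).round(4),np.unique(np.where(m)[0])) if len(Q) else '')
print('Fz',np.round(F,1))
E
python3 pl.py 6
```

```text
scene z hist head [ 0  0  0  0  0  0  9  2  7  5 30 23  4  5  5  2]
green 12 (array([0.1058, 0.1147, 0.1252]), array([216, 217, 218]))
red 0 
side z hist head [ 0  0  0  0  0  0  0  2  3  4  4 12  8  6  6  5]
green 3 (array([0.1114, 0.1133, 0.1156]), array([156, 157]))
red 2 (array([0.1173, 0.1182, 0.1192]), array([154]))
Fz [2.8 3.2]
```

Contact at TCP z≈0.1147 (3 N). Press to TCP z≈0.1047 slowly.

Call:
jog_arm --plan "0 0 0.05 0 0 0 1;0 0 0.05 0 0 0 1;0 0 0.05 0 0 0 1;0 0 0.05 0 0 0 1;0 0 0.05 0 0 0 1;0 0 0.04 0 0 0 1;0 0 0.03 0 0 0 1;0 0 0 0 0 0 1;0 0 0 0 0 0 1;0 0 0 0 0 0 1"

```text
time_s: 21.7
tcp_pos: [0.5492, -0.3004, 0.1053]
ee_rot: [[0.125, -0.992, 0.0], [-0.992, -0.125, -0.0], [0.0, -0.0, -1.0]]
wrist_force: [-0.7, 0.4, 5.7]
gripper_width: 0.01
gripper_force: 2.5
```

```bash
python3 pl.py 7; python3 go.py .549 -.3015 .1047; python3 - <<'E'
from h import *
a=np.load('pics/sc7.npz')['im'];b=np.load('pics/si7.npz')['im'];a0=np.load('pics/scene.npz')['im']
A=cv2.resize(a[190:235,90:130],(400,450),interpolation=cv2.INTER_CUBIC)
B=cv2.resize(b[130:175,355:395],(400,450),interpolation=cv2.INTER_CUBIC)
cv2.imwrite('pics/v7.png',np.clip(np.hstack([A,B])[:,:,::-1].astype(float)*1.6,0,255))
# head profile before/after: column through stem, scene
E
```

```text
scene z hist head [ 0  1  4  9  7 11 18 25  6  4  5  0  0  0  0  0]
green 6 (array([0.1041, 0.1056, 0.1067]), array([220, 221]))
red 0 
side z hist head [0 0 0 1 5 1 3 7 7 3 2 4 3 9 2 6]
green 0 
red 0 
Fz [5.8 5.1]
t 21.8 tcp [ 0.5492 -0.3004  0.1052] yaw -172.79 units [0.04 0.02 0.02] turn  F [-1.   1.   5.1] w 0.6 gf 2.4859278622898273 j [-14.  27.  -7.   0. -57.  21.][ WARN:0@0.664] global loadsave.cpp:1063 imwrite_ Unsupported depth image for selected encoder is fallbacked to CV_8U.
```

View pics/v7.png

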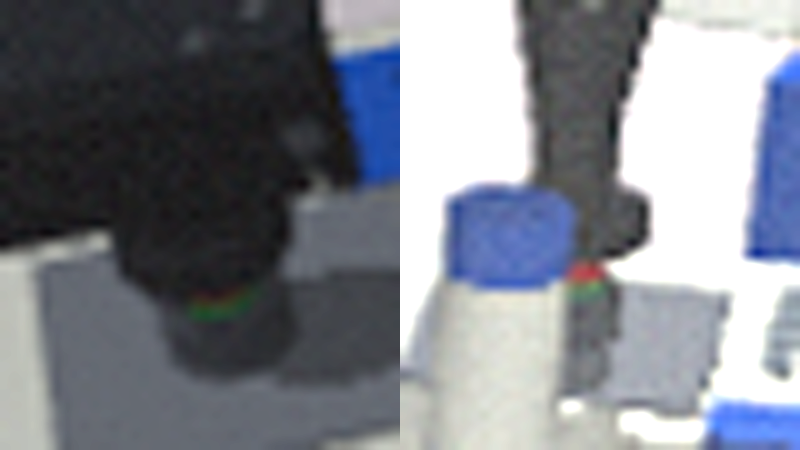

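The white band is gone and about half of the green shows above the collar (scene (222,305), side (588,288)); vial upright. That is ≈9.5 mm at 5–5.7 N; add 0.5 mm and hand in.

Call:
jog_arm --plan "0 0 0.02 0 0 0 1;0 0 0 0 0 0 1;0 0 0 0 0 0 1;0 0 0 0 0 0 1;0 0 0 0 0 0 1;0 0 0 0 0 0 1;0 0 0 0 0 0 1;0 0 0 0 0 0 1;0 0 0 0 0 0 1;0 0 0 0 0 0 1"

```text
time_s: 22.8
tcp_pos: [0.5493, -0.3004, 0.1047]
ee_rot: [[0.125, -0.992, 0.0], [-0.992, -0.125, -0.0], [0.0, -0.0, -1.0]]
wrist_force: [-1.2, 0.5, 5.8]
gripper_width: 0.007
gripper_force: 2.5
```

```bash
python3 -c "
from station import r
s=r.sense(); print(s['tcp_pos'],s['wrist_force']); print(r.finish_job())"
```

```text
[ 0.54926722 -0.30042661  0.10472881] [-1.17218969  0.53055825  5.83494409]
the job is handed in; nothing more can be done
None
```

I handed the job in at 22.8 s: the blue-capped vial stands upright, released, on the middle of the post, and the fingertips are holding the plunger about 10 mm down (an estimate from the contact height and the half-sunk green band); no verdict came back.

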